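# Clamp a stack of microscope slides in the locking slide clamp

### The arm

A 6-joint arm with a two-finger parallel gripper is mounted at the origin on a cart in front of the work surface, level with it; the furniture and walls round the work are solid. World frame = base frame: x ahead of the robot, y to its left, z up, the work surface at z = 0. Lengths are in m, angles in rad, forces in N, time in s.
With the tool pointing down it reaches from about 0.35 to 0.85 m from the base axis. Payload 8.1 kg.
Tool frame: the origin (TCP) lies at the very end of the fingers, on their centre line; the grasp point (between the pads) lies 19 mm behind it (robot.grip_point_offset is the distance from the TCP to the grasp point, in m); z points along the fingers, y is the line along which they close (so a half turn about z gives the same grasp; the last joint's range is limited). The gripper opens to 85 mm and grips with 20 to 120 N. Pads are 22 mm wide; open, the fingers measure 114 mm over their backs; the gripper's body (76 mm by 85 mm) begins 54 mm behind the grasp point. The pads swing forward as they close: fully open they stand 13 mm farther back than shut.
Start: joints at [-1.301, 0.13, 1.488, -0, 1.523, -0.085], TCP at [0.208, -0.563, 0.231] pointing down, gripper open.
Joint ranges: [-2.96, 2.96], [-0.89, 2.26], [0.02, 2.5], [-1.34, 4.48], [0, 2.73], [-2.66, 2.66]. Speed limits (rad/s): [2.39, 2.39, 2.79, 3.14, 3.14, 3.14].

### API

Orientations are given as a unit quaternion [x, y, z, w].
In Python, from rig import robot gives the robot as it stands.
- The arm moves only by the shell command python3 -m pendant 'ROWS' [OPENING] [FORCE]. ROWS is JSON, a list of rows, each a list of 2 entries, a list of its own where there are three numbers: the shift along the tool's x, y, z in m, then the turn about the tool's z in degrees. In form: [[[dx, dy, dz], turn], ...]. A call has 1 to 10 rows; each row shifts and turns the commanded pose from where the row before left it, along the tool's axes as they then stand; what a row does not reach is not made up. A row lasts 1/12 s, in which the tool goes at most 41.7 mm and 7.16 degrees, less where a joint would pass 70% of its speed; a pose out of reach is approached as far as the arm can. A call with a gripper value outside its range is refused whole. OPENING is the finger opening in m, from 0 to 0.0854, set as the call begins (- or left out, the last holds). The fingers move at their own pace and stop on an object; FORCE is the grip in N (left out, the last holds). Time passes only in rows, so rows that do not move let the fingers close. It gives the time, the measured TCP pose, the force, the opening and the grip force at its end, in the units of the state.
- robot.state(): the state, without advancing time (a new reading comes with each control period).
- robot.grab_frame(name): name is "side" or "top"; returns a dict with "color" (480x640x3 uint8, red, green, blue), "fovy" (degrees; the focal length in pixels is half the picture's height over the tangent of half this angle, whatever the lens; pixels are square), "cx", "cy" (the principal point, pixels), "position" and "orientation" of the camera in the world. Camera axes: x right, y up, looking along -z (the intrinsics and any distortion apply to the point x, -y, -z); pixel columns grow to the right and rows downward; lengths in m; the calibration is good to about 2 mm. A picture is of the moment at which its call begins. There is no depth.
- robot.finish_job(): hands the job in; it is judged then, once.
The state is a dict: "time_s": time; "joint_positions": joint angles; "joint_velocities": joint speeds; "effort": joint torques, N m; "tool_pos": TCP position; "tool_rot": TCP orientation; "contact_force": force on the tool from outside, world axes, zero at the start; "moment": the same for the moment, N m; "width": finger opening in m; "gripper_force": force on a finger pad.
Only numpy, scipy, OpenCV 4.12 (cv2) and the standard library are available. Lean on these libraries where they do the work, as an engineer would, in place of code of your own. Each camera call takes 0.05 s, during which the arm holds its last target. There are 200 camera calls.

### The job

Lay the stack of glass slides flat in the bed of the slide clamp between its sprung pad and its end stop, then hold the fence's red lock tab pressed while you slide the fence along until the pad pushes the slides snugly against the stop. Let the tab spring back with its nose dropped in a notch of the rack, so that the fence stays locked and the pad holds the slides by its spring, pushed in part of the way but never driven fully home. Leave the other things on the table where they are.

Things in the scene. Friction and masses are not known exactly. Their poses are not given: they have to be found in the camera images.
- clamp: Fixed slide clamp: aluminium plate 124 x 260 x 12 mm with two dark guide rails along it and a brass rack (square notches every 6 mm) beside the +x rail. Origin on the table under the bed's middle; y runs along the clamp from the fence to the end stop, z up. The bed is the plate's top, 12 mm above the origin, 84 mm wide (x from -42 to 42) between the rails, which stand 10 mm above it.
- slide_stack: Loose green-grey stack of glass slides, one block, 77 (x) x 37 (y) x 25 (z) mm, about 0.16 kg. Origin at the centre of its underside. In the clamp its 77 mm side lies across the bed (along the clamp's x, either way round) and is pressed along its 37 mm side. Lay it in with room for the fingers before pad and stop; the fence then pushes it along the bed.
- stop_face (a point): Centre of the face of the blue end stop (78 x 16 x 26 mm block, fixed across the bed at a place that varies) that looks to the fence (to -y of the clamp), 25 mm above the table.
- pad_face (a point): Centre of the front face of the fence's sprung press pad (68 mm wide, 23 mm high plate with a black rubber face), which looks to +y of the clamp, 25 mm above the table.
- press_pad (a joint): How far the sprung pad is pushed in towards the fence, m: 0 free, 0.012 fully home. Spring: gives from 3 N on, 7.8 N when fully home. Well clamped is a few millimetres in, about half way; under 1 mm is too loose.
- tab_top (a point): Middle of the top of the lock tab's red thumb plate (36 mm along clamp x, 42 mm along y), 50 mm above the table at rest. It lies between two blue upright cheeks of the fence, 51 mm apart inside along clamp y, which rise 14 mm above the plate. Closed fingertips fit between them: press the plate down and push the fence along by a cheek.
- lock_tab (a joint): Angle of the rocking lock tab, rad: 0 at rest, nose down in a notch (locked); grows as the plate is pressed (5.5 N at first, 9 N at the end). From 0.15 (plate 5 mm down) the nose is clear; 0.32 (10 mm) is the stop. It springs back when let go; if it stays near 0.13 the nose stands on a tooth: nudge the fence by a cheek, tab not pressed, up to one notch, until it drops in.
- fence (a joint): Travel of the blue fence along the clamp's y, m: 0 at the start (locked in a notch), grows towards the stop, up to 0.122. Slides with about 3.5 N of friction; locked in a notch it has up to 1 mm of play either way. The fence carries the pad, the tab and the cheeks.
- timer: Bystander: white kitchen timer with a red grip, 47 x 62 x 66 mm, origin under its middle.
- tape_roll: Bystander: roll of beige tape lying flat, 104 x 102 x 25 mm, origin under its middle.
- oil_bottle: Bystander: small amber bottle with a red top, 29 x 29 x 77 mm, origin under its middle.
- marker: Bystander: blue and white marker lying on the table, 17 x 135 x 16 mm, origin under its middle.
Mind the look-alikes: they are no part of the job. What is shaped like the slide_stack but purple is not meant.

How it is judged:
On the way, in this order (a step that is already met when the one before it is completed fails the run):
1. the slides lie in the bed between pad and stop, let go, with the fence not yet moved (z of slide_stack in the frame of clamp between 0.0095 and 0.0145 m and x of slide_stack in the frame of clamp between -0.008 and 0.008 m and y of slide_stack in the frame of pad_face above 0.015 m and y of slide_stack in the frame of stop_face below -0.015 m and contact force between the fingers and slide_stack below 0.1 N and value of joint fence below 0.02 m), for 0.2 s.
2. the fence is slid along with the tab held pressed (value of joint lock_tab above 0.13 rad and value of joint fence above 0.03 m), for 0.1 s.
At the end, for the whole second after the job is handed in: Tab back with its nose in a notch (under 0.07 rad); pad pushed in 1 to 11.3 mm of its 12 mm; slides at rest, flat in the bed (within 2.5 mm of its height, tilt under 0.08 rad), square to the clamp within 0.1 rad, pressed on the end stop with over 0.5 N (value of joint lock_tab below 0.07 rad and value of joint press_pad between 0.001 and 0.0113 m and contact force between stop_block and slide_stack above 0.5 N and z of slide_stack in the frame of clamp between 0.0095 and 0.0145 m and angle between slide_stack's own z axis and vertical below 0.08 rad and angle between the x axis of slide_stack and the x axis of clamp, either way round below 0.1 rad and linear speed of slide_stack below 0.01 m/s); the robot touches nothing.
It fails at once if the sprung pad is driven fully home on the glass (value of joint press_pad above 0.0117 m).
It fails at once if a bystander is moved by more than 2 cm (distance of any of timer, tape_roll, oil_bottle, marker from where it was at the start of the episode above 0.02 m).
It also fails if it takes over 72 s, if anything falls off the work surface, if the arm or the gripper's body presses on something with over 40 N, if the wrist force passes 120 N, or if a joint passes its speed limit or range.

## Working session

There is one attempt and no reset: what is moved stays moved. The work goes in short steps, Python scripts to look and compute and a shell command to move; the robot and the scene stay as the last step left them, time stands still between calls to the robot, and variables do not carry over. Pictures are saved under pics/ and viewed, at most 10 in all, crops included, and the job is handed in when it is done.

```bash
mkdir -p pics; ls; cat > h.py <<'E'
import numpy as np, cv2
from rig import robot
from scipy.spatial.transform import Rotation as R
def grab(n):
    f=robot.grab_frame(n); return f
def ray(f,u,v):
    fl=240/np.tan(np.radians(f["fovy"])/2)
    d=np.array([(u-f["cx"])/fl,-(v-f["cy"])/fl,-1.0])
    return np.array(f["position"]),R.from_quat(f["orientation"]).apply(d)
def onz(f,u,v,z):
    p,d=ray(f,u,v); return p+d*(z-p[2])/d[2]
def tri(f1,a,f2,b):
    p,d=ray(f1,*a);q,e=ray(f2,*b);A=np.stack([d,-e],1);s=np.linalg.lstsq(A,q-p,rcond=None)[0]
    x,y=p+d*s[0],q+e*s[1]; return (x+y)/2,np.linalg.norm(x-y)
def proj(f,P):
    fl=240/np.tan(np.radians(f["fovy"])/2)
    c=R.from_quat(f["orientation"]).inv().apply(np.array(P)-f["position"])
    return f["cx"]+fl*c[...,0]/-c[...,2], f["cy"]-fl*c[...,1]/-c[...,2]
E
python3 - <<'E'
from h import *
import pickle
for n in("top","side"):
    f=grab(n); print(n,[(k,np.round(v,4) if not isinstance(v,str) else v) for k,v in f.items() if k!="color"])
    pickle.dump(f,open(n+".pkl","wb")); cv2.imwrite(f"pics/{n}0.png",f["color"][...,::-1])
s=robot.state();print(s)
E
```

```text
pics
top [('fovy', np.float64(55.1372)), ('cx', np.float64(327.6804)), ('cy', np.float64(242.4628)), ('position', array([ 0.4588, -0.2889,  0.9452])), ('orientation', array([-0.0379,  0.0308,  0.7096, -0.7029]))]
side [('fovy', np.float64(44.7529)), ('cx', np.float64(313.9894)), ('cy', np.float64(244.514)), ('position', array([ 0.3102, -1.2195,  0.5781])), ('orientation', array([ 0.5078, -0.0726, -0.1129,  0.8509]))]
{'time_s': 0.1, 'joint_positions': array([-1.30144378e+00,  1.31090830e-01,  1.48921091e+00, -1.21754053e-07,
        1.52300260e+00, -8.54369646e-02]), 'joint_velocities': array([ 0.00076596, -0.00014971, -0.0035002 ,  0.00045866,  0.0012083 ,
        0.00099614]), 'effort': array([ 1.50933389e-03, -5.70952463e+01, -5.01942551e+01, -1.20772775e-04,
        8.18010187e-03,  3.76033847e-05]), 'tool_pos': array([ 0.20829886, -0.56213529,  0.23032398]), 'tool_rot': array([ 9.84306408e-01,  1.76465753e-01, -7.86511923e-05, -8.52222296e-04]), 'contact_force': array([-0.11894958,  0.15646004,  0.20187795]), 'moment': array([ 0.01518687, -0.00175462, -0.01500388]), 'gripper_force': 0.0, 'width': 0.08548868293994624}
```

View pics/top0.png

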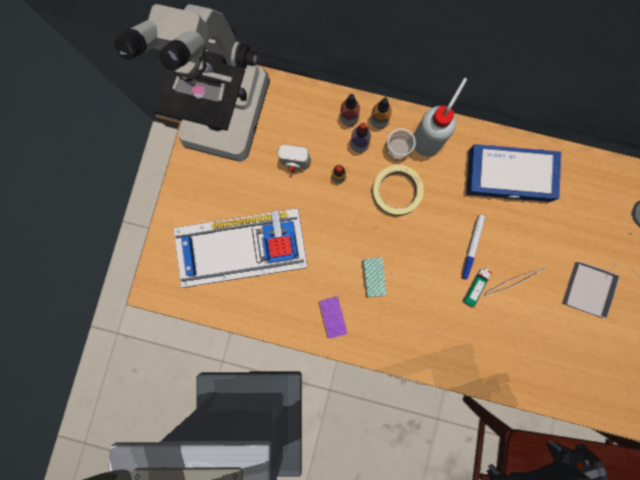

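View pics/side0.png

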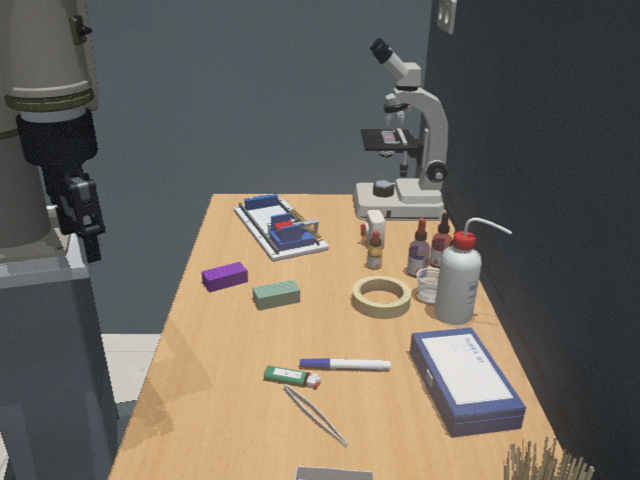

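The slides could be the green-grey block at top (374,277) / side (276,294) or the purple block at top (333,317) / side (225,277). The green-grey one fits; the purple one is the look-alike. The clamp is at top (240,247), with its stop to the left (+y), and the tab is at (280,246). I'll confirm with a crop and measure.

```bash
python3 - <<'E'
from h import *
import pickle
t,s=[pickle.load(open(n+".pkl","rb")) for n in("top","side")]
a=cv2.resize(t["color"][200:345,165:405],None,fx=3.33,fy=3.33,interpolation=cv2.INTER_CUBIC)
b=cv2.resize(s["color"][185:315,195:395],None,fx=4,fy=4,interpolation=cv2.INTER_CUBIC)
cv2.imwrite("pics/ct.png",a[...,::-1]);cv2.imwrite("pics/cs.png",b[...,::-1])
for f,n,box in((t,"t",(240,310,355,400)),(s,"s",(275,312,245,305))):
    hsv=cv2.cvtColor(f["color"],cv2.COLOR_RGB2HSV)
    m=((hsv[...,0]>45)&(hsv[...,0]<100)&(hsv[...,1]>25)).astype(np.uint8)*255
    k=np.zeros_like(m);k[box[0]:box[1],box[2]:box[3]]=m[box[0]:box[1],box[2]:box[3]]
    k=cv2.morphologyEx(k,cv2.MORPH_CLOSE,np.ones((5,5)))
    c=max(cv2.findContours(k,0,2)[0],key=cv2.contourArea)
    print(n,cv2.contourArea(c),cv2.minAreaRect(c),cv2.boxPoints(cv2.minAreaRect(c)).tolist())
    if n=="t":
        P=np.array([onz(f,u,v,.025) for u,v in cv2.boxPoints(cv2.minAreaRect(c))]);print(P.round(4),P.mean(0))
    else: print(cv2.approxPolyDP(c,3,True)[:,0].tolist())
E
```

```text
t 640.5 ((374.0605773925781, 276.8583984375), (37.32925796508789, 18.721940994262695), 83.41805267333984) [[362.62188720703125, 259.3898010253906], [381.220458984375, 257.2438049316406], [385.499267578125, 294.3269958496094], [366.90069580078125, 296.4729919433594]]
[[ 0.5137 -0.3497  0.025 ]
 [ 0.5176 -0.387   0.025 ]
 [ 0.4438 -0.394   0.025 ]
 [ 0.4398 -0.357   0.025 ]] [ 0.47872859 -0.37196253  0.025     ]
s 455.5 ((275.5384521484375, 289.19232177734375), (12.747549057006836, 44.51836013793945), 78.69007110595703) [[252.46153259277344, 287.3077087402344], [296.1153869628906, 278.5769348144531], [298.6153564453125, 291.0769348144531], [254.96151733398438, 299.8077087402344]]
[[298, 288], [290, 280], [253, 290], [259, 299]]
```

View pics/ct.png

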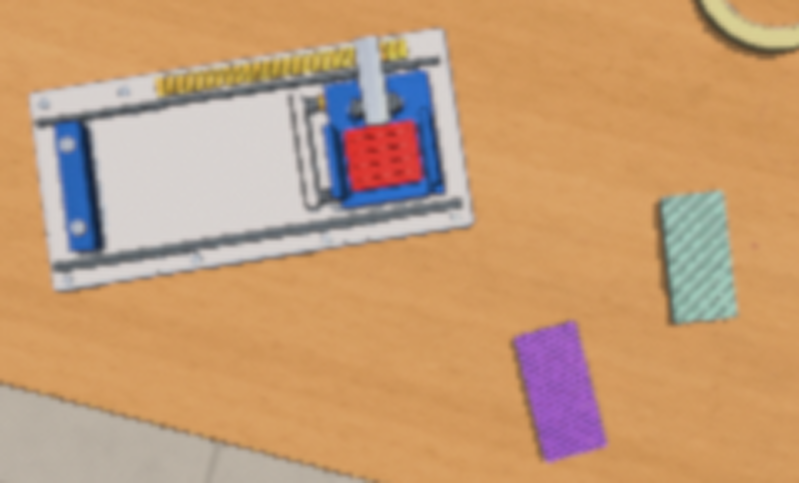

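View pics/cs.png

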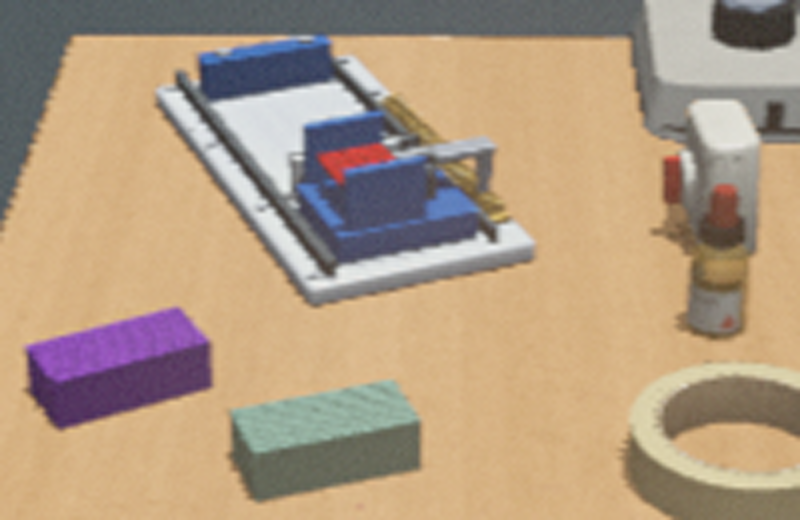

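The crop confirms it: the striped green-grey block is the slide stack and the purple one is the decoy. The stop, pad, tab and cheeks are all clearly visible, so next I'll triangulate.

```bash
python3 - <<'E'
from h import *
import pickle
t,s=[pickle.load(open(n+".pkl","rb")) for n in("top","side")]
T=lambda x,y:(165+x/3.33,200+y/3.33); S=lambda x,y:(195+x/4,185+y/4)
for n,a,b in[("st -x+y",(671,323),(232,410)),("st +x+y",(660,199),(395,381)),("st +x-y",(723,191),(420,423)),("st -x-y",(737,315),(250,452)),
 ("plate+x-y",(443,29),(535,245)),("plate-x-y",(474,222),(312,292)),("plate-x+y",(57,291),(158,90)),
 ("stop -x +y?",(69,250),(199,55)),("stop+x+y",(55,123),(328,38)),
 ("red -x+y",(351,190),(333,180)),("red +x+y",(344,128),(388,147)),("red -x-y",(421,186),(345,184))]:
    p,e=tri(t,T(*a),s,S(*b)); print(n,p.round(4),round(e,4))
c=[onz(t,*T(*a),.012) for a in((30,95),(443,29),(474,222),(57,291))]
c=np.array(c);ctr=c.mean(0);print(c.round(4),ctr.round(4),np.linalg.norm(np.diff(c,axis=0,append=c[:1]),axis=1).round(4))
y=(c[0]+c[3]-c[1]-c[2])[:2];y/=np.linalg.norm(y);x=np.array([y[1],-y[0]]);print("ydir",y,np.degrees(np.arctan2(y[1],y[0])))
def loc(p): d=p[:2]-ctr[:2];return (round(d@x,4),round(d@y,4))
for n,a,z in[("stop face top",(84,122),.038),("stop face top",(99,247),.038),("pad front",(289,96),.036),("pad front",(306,208),.036),("red",(344,128),.05),("red",(417,121),.05),("red",(423,186),.05),("red",(351,191),.05),("cheek+y in",(330,125),.064),("cheek+y",(343,204),.064),("cheek-y out",(428,112),.064),("cheek-y out",(443,190),.064)]:
    p=onz(t,*T(*a),z);print(n,p.round(4),loc(p))
E
```

```text
st -x+y [ 0.4404 -0.3565  0.0251] 0.0033
st +x+y [ 0.515  -0.3513  0.0252] 0.0041
st +x-y [ 0.5182 -0.3889  0.0259] 0.0018
st -x-y [ 0.4431 -0.3953  0.0276] 0.0003
plate+x-y [ 0.6213 -0.2198  0.0113] 0.0023
plate-x-y [ 0.5016 -0.2383  0.011 ] 0.0017
plate-x+y [0.463  0.0158 0.0115] 0.0037
stop -x +y? [0.4864 0.0009 0.0374] 0.0023
stop+x+y [0.5633 0.0115 0.0352] 0.0036
red -x+y [ 0.5242 -0.167   0.0346] 0.0095
red +x+y [ 0.5571 -0.164   0.0483] 0.0037
red -x-y [ 0.5231 -0.2102  0.0538] 0.0059
[[ 0.5816  0.0353  0.012 ]
 [ 0.62   -0.2196  0.012 ]
 [ 0.5007 -0.2382  0.012 ]
 [ 0.4612  0.016   0.012 ]] [ 0.5409 -0.1016  0.012 ] [0.2578 0.1207 0.2573 0.122 ]
ydir [-0.15147038  0.9884618 ] 98.71214665454859
stop face top [ 0.5616 -0.0065  0.038 ] (np.float64(0.0349), np.float64(0.0909))
stop face top [ 0.4869 -0.017   0.038 ] (np.float64(-0.0406), np.float64(0.0919))
pad front [ 0.5762 -0.1289  0.036 ] (np.float64(0.0308), np.float64(-0.0323))
pad front [ 0.5089 -0.1395  0.036 ] (np.float64(-0.0373), np.float64(-0.0326))
red [ 0.5551 -0.1639  0.05  ] (np.float64(0.0046), np.float64(-0.0637))
red [ 0.5588 -0.207   0.05  ] (np.float64(0.0018), np.float64(-0.1068))
red [ 0.5204 -0.2105  0.05  ] (np.float64(-0.0367), np.float64(-0.1045))
red [ 0.5179 -0.1682  0.05  ] (np.float64(-0.0328), np.float64(-0.0623))
cheek+y in [ 0.5554 -0.1578  0.064 ] (np.float64(0.0059), np.float64(-0.0577))
cheek+y [ 0.5095 -0.1655  0.064 ] (np.float64(-0.0407), np.float64(-0.0583))
cheek-y out [ 0.5624 -0.2147  0.064 ] (np.float64(0.0042), np.float64(-0.115))
cheek-y out [ 0.517  -0.2232  0.064 ] (np.float64(-0.042), np.float64(-0.1166))
```

```bash
python3 -m pendant '[[[0,0,0],5],[[0,0,0],5],[[0,0,0],5],[[0.03,-0.017,0],0],[[0.03,-0.017,0],0],[[0.03,-0.017,0],0],[[0.03,-0.017,0],0],[[0.03,-0.017,0],0],[[0.03,-0.017,0],0],[[0.03,-0.017,0],0]]' 0.065 30
python3 -m pendant '[[[0.03,-0.017,0],0],[[0.03,-0.017,0],0],[[0.017,-0.01,0],0],[[0,0,0.02],0],[[0,0,0.03],0],[[0,0,0.03],0],[[0,0,0.03],0],[[0,0,0],0],[[0,0,0],0]]'
python3 - <<'E'
from h import *
import pickle
t=pickle.load(open("top.pkl","rb"))
T=lambda x,y:(165+x/3.33,200+y/3.33)
ctr=np.array([.5409,-.1016]);y=np.array([-.1515,.9885]);x=np.array([.9885,.1515])
for n,a in[("rail up",(40,122)),("rail up",(440,62)),("rail lo",(55,266)),("rail lo",(462,203))]:
    p=onz(t,*T(*a),.022);print(n,p.round(4),(p[:2]-ctr)@x,(p[:2]-ctr)@y)
s=robot.state();r=R.from_quat(s["tool_rot"]).as_matrix()
print(s["tool_pos"],np.degrees(np.arctan2(r[1,0],r[0,0])),r[:,2],s["width"])
E
```

```text
time_s: 0.93
tool_pos: [0.4075, -0.4233, 0.2308]
tool_rot: [0.999, 0.046, -0.0, -0.0]
contact_force: [0.4, -0.7, -0.2]
width: 0.065
gripper_force: 0.0
time_s: 1.68
tool_pos: [0.4776, -0.3723, 0.1191]
tool_rot: [0.999, 0.046, -0.002, -0.002]
contact_force: [0.1, -0.2, 1.3]
width: 0.065
gripper_force: 0.0
rail up [0.5637 0.0253 0.022 ] 0.04172786277334937 0.12201038194769113
rail up [ 0.598  -0.2185  0.022 ] 0.038711707975414456 -0.12418906876813346
rail lo [0.4762 0.0142 0.022 ] -0.046445220406438135 0.12431587230284817
rail lo [ 0.5118 -0.2316  0.022 ] -0.04841638178500177 -0.12406577470628927
[ 0.47756775 -0.37225013  0.11906908] 5.329372929996852 [-0.004069    0.00379842 -0.99998451] 0.06504303109560379
```

```bash
python3 -m pendant '[[[0.001,0,0.03],0],[[0,0,0.03],0],[[0,0,0.025],0],[[0,0,0.015],0],[[0,0,0.014],0],[[0,0,0],0]]'
python3 -m pendant '[[[0,0,0],0],[[0,0,0],0],[[0,0,0],0],[[0,0,0],0],[[0,0,0],0],[[0,0,0],0]]' 0.02 35
```

```text
time_s: 2.18
tool_pos: [0.4796, -0.3733, 0.0063]
tool_rot: [0.999, 0.046, -0.001, -0.001]
contact_force: [-0.5, 0.1, 0.7]
width: 0.0652
gripper_force: 0.0
time_s: 2.68
tool_pos: [0.4816, -0.375, 0.0099]
tool_rot: [0.999, 0.046, 0.002, 0.002]
contact_force: [-0.3, -0.6, 7.0]
width: 0.0365
gripper_force: 37.4
```

```bash
python3 -m pendant '[[[0,0,-0.02],0],[[0,0,-0.04],0],[[0,0,-0.04],0],[[0,0,0],0],[[0,0,0],0]]'
python3 - <<'E'
from h import *
for n,bx in(("top",(160,340,160,400)),("side",(160,310,180,380))):
    f=grab(n);a=f["color"][bx[0]:bx[1],bx[2]:bx[3]]
    globals()[n]=cv2.resize(a,(400,300 if 1 else 0),interpolation=cv2.INTER_CUBIC)
    if n=="top":print(proj(f,robot.state()["tool_pos"]))
cv2.imwrite("pics/g1.png",np.hstack([top,side])[...,::-1])
E
```

```text
time_s: 3.1
tool_pos: [0.4825, -0.3758, 0.1123]
tool_rot: [0.999, 0.046, 0.003, 0.003]
contact_force: [-0.5, -0.5, -2.0]
width: 0.0364
gripper_force: 36.5
(np.float64(379.5666551087674), np.float64(274.459339959479))
```

View pics/g1.png

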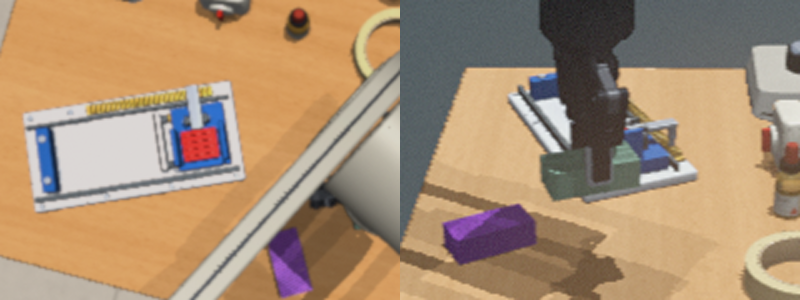

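```bash
python3 -m pendant '[[[0,0,-0.025],-3],[[0.0117,-0.0365,0],0],[[0.0117,-0.0365,0],0],[[0.0117,-0.0365,0],0],[[0.0117,-0.0365,0],0],[[0.0117,-0.0365,0],0],[[0.0117,-0.0365,0],0],[[0.0117,-0.0365,0],0],[[0.0117,-0.0365,0],0],[[0,0,0],0]]'
python3 -m pendant '[[[0,0,0.035],0],[[0,0,0.025],0],[[0,0,0],0],[[0,0,0],0]]'
python3 - <<'E'
from h import *
import pickle
s=robot.state();r=R.from_quat(s["tool_rot"]).as_matrix()
print(s["tool_pos"],np.degrees(np.arctan2(r[1,0],r[0,0])),r[:,2],s["width"])
t=grab("top");f=grab("side")
pickle.dump(f,open("s2.pkl","wb"))
a=cv2.resize(t["color"][185:305,150:310],(400,300),interpolation=cv2.INTER_CUBIC)
b=cv2.resize(f["color"][150:270,210:370],(400,300),interpolation=cv2.INTER_CUBIC)
cv2.imwrite("pics/g2.png",np.hstack([a,b])[...,::-1])
hsv=cv2.cvtColor(f["color"],cv2.COLOR_RGB2HSV)
m=((hsv[...,0]>45)&(hsv[...,0]<100)&(hsv[...,1]>25)&(hsv[...,2]>50)).astype(np.uint8)
m[:150]=0;m[270:]=0;m[:,:210]=0;m[:,370:]=0
n,l,st,c=cv2.connectedComponentsWithStats(m);print(st[st[:,4]>20])
print("tcp px",proj(f,s["tool_pos"]))
E
```

```text
time_s: 4.03
tool_pos: [0.5294, -0.0645, 0.13]
tool_rot: [0.997, 0.075, -0.002, -0.002]
contact_force: [0.2, -0.9, -1.4]
width: 0.0367
gripper_force: 36.4
time_s: 4.37
tool_pos: [0.5275, -0.0705, 0.0693]
tool_rot: [0.997, 0.073, -0.003, -0.001]
contact_force: [0.6, 0.2, -1.2]
width: 0.0363
gripper_force: 36.4
[ 0.52746099 -0.07054355  0.0693076 ] 8.33315762498414 [-0.00697192  0.00159135 -0.99997443] 0.03633836732259744
[[     0      0    640    480 304436]
 [   210    150    115     55   2234]
 [   319    150     51     18    366]]
tcp px (np.float64(267.7040312629971), np.float64(196.29995382339757))
```

View pics/g2.png

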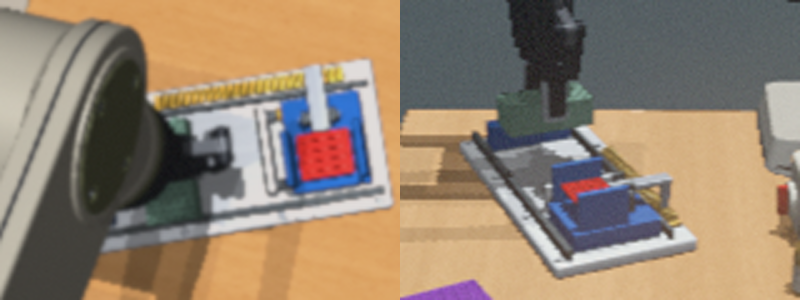

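```bash
python3 - <<'E'
from h import *
import pickle
t=grab("top");f=grab("side");pickle.dump((t,f),open("p3.pkl","wb"))
a=cv2.resize(t["color"][220:290,190:240],(400,560),interpolation=cv2.INTER_CUBIC)
b=cv2.resize(f["color"][165:235,240:290],(400,560),interpolation=cv2.INTER_CUBIC)
cv2.imwrite("pics/g3.png",np.hstack([a,b])[...,::-1])
E
```

```text
(no output)
```

View pics/g3.png

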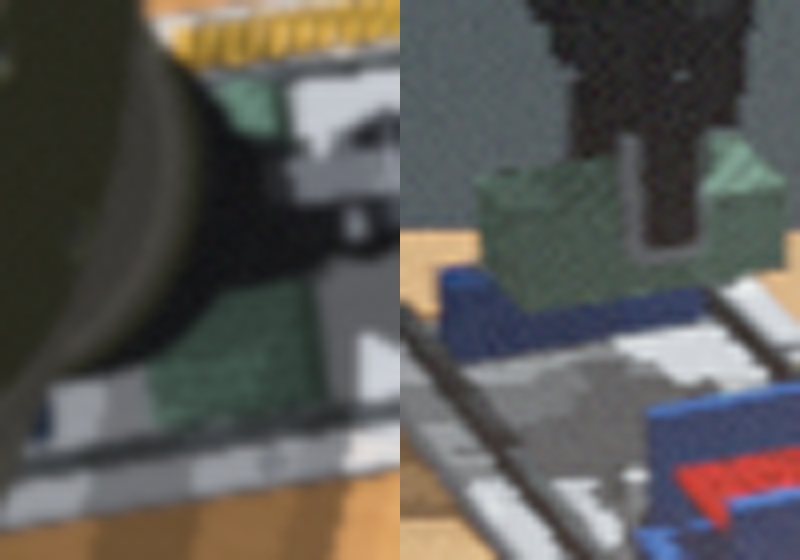

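```bash
python3 - <<'E'
from h import *
import pickle
t,f=pickle.load(open("p3.pkl","rb"))
s=robot.state();p0=s["tool_pos"];r=R.from_quat(s["tool_rot"]).as_matrix();print(p0)
n=r[:,1]
L=lambda p:(r.T@(p-p0)).round(4)
for u,v in((256,203.75),(288.1,198.1),(287.75,188.5)):
    o,d=ray(f,u,v);k=n@(p0+n*.0185-o)/(n@d);q=o+d*k;print("side",q.round(4),L(q))
for nm,a,b in(("+x top",(224.75,229.75),(287.75,188.5)),):
    q,e=tri(t,a,f,b);print(nm,q.round(4),e,L(q))
for a in((224.75,229.75),(228.1,270.6)):
    q=onz(t,*a,.083);print("top",q.round(4),L(q))
for k in(-.0385,.0385): print("rails expected?",)
E
```

```text
[ 0.5316343  -0.07171392  0.07407795]
side [ 0.497  -0.0955  0.0659] [-0.0377  0.0185  0.0081]
side [ 0.5695 -0.0849  0.0666] [0.0356 0.0185 0.0076]
side [ 0.569  -0.0849  0.0892] [ 0.0351  0.0185 -0.015 ]
+x top [ 0.5682 -0.0877  0.0904] 0.00042636883520389237 [ 0.0339  0.0211 -0.0162]
top [ 0.5689 -0.0859  0.083 ] [ 0.0349  0.0194 -0.0088]
top [ 0.4916 -0.0932  0.083 ] [-0.0427  0.0155 -0.009 ]
rails expected?
rails expected?
```

```bash
python3 -m pendant '[[[0.004,0.001,0],0],[[0,0,0.012],0],[[0,0,0.012],0],[[0,0,0.01],0],[[0,0,0],0],[[0,0,0],0],[[0,0,0],0]]'
python3 -c "
from h import *
s=robot.state();print(s['tool_pos'],s['contact_force'])
t=grab('top');f=grab('side')
a=cv2.resize(t['color'][215:285,180:250],(400,400),interpolation=cv2.INTER_CUBIC)
b=cv2.resize(f['color'][170:240,230:300],(400,400),interpolation=cv2.INTER_CUBIC)
cv2.imwrite('pics/g4.png',np.hstack([a,b])[...,::-1])"
```

```text
time_s: 5.15
tool_pos: [0.5342, -0.0714, 0.0379]
tool_rot: [0.997, 0.073, -0.0, -0.0]
contact_force: [0.3, 0.0, -0.6]
width: 0.0363
gripper_force: 36.4
[ 0.53419886 -0.0714361   0.03791167] [ 0.25209961  0.0109695  -0.63749228]
```

View pics/g4.png

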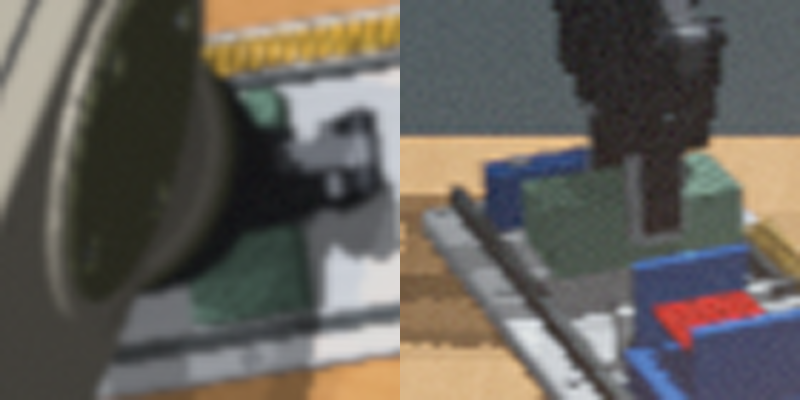

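```bash
python3 - <<'E'
from h import *
import pickle
t,f=pickle.load(open("p3.pkl","rb"))
T=lambda x,y:(180+x/5.714,215+y/5.714);S=lambda x,y:(230+x/5.714,170+y/5.714)
x=np.array([np.cos(np.radians(8.3)),np.sin(np.radians(8.3))]);o=np.array([.5374,-.1021])
y=np.array([-x[1],x[0]])
def pr(n,p):print(n,p.round(4),((p[:2]-o)@x).round(4),((p[:2]-o)@y).round(4))
pr("st+x",onz(t,*T(275,92),.0549));pr("st-x",onz(t,*T(300,318),.0549))
pr("rail+ in",onz(t,*T(280,82),.022));pr("rail- in",onz(t,*T(300,328),.022))
pr("rail- out",onz(t,*T(300,342),.022));pr("rail+ out",onz(t,*T(280,72),.022))
# side: stack bottom front corners z=.030, rail inner lower-left at bed
pr("S st-x bot",onz(f,*S(152,278),.030));pr("S st+x bot",onz(f,*S(343,242),.030));pr("S st+x top",onz(f,*S(342,187),.0549))
pr("S rail- top in",onz(f,*S(60,190),.022));pr("S rail- top in",onz(f,*S(205,385),.022))
E
```

```text
st+x [ 0.5698 -0.0859  0.0549] 0.0344 0.0113
st-x [ 0.4925 -0.0954  0.0549] -0.0435 0.0132
rail+ in [ 0.5775 -0.0802  0.022 ] 0.0428 0.0159
rail- in [ 0.4902 -0.0882  0.022 ] -0.0447 0.0205
rail- out [ 0.4853 -0.0883  0.022 ] -0.0496 0.0212
rail+ out [ 0.581  -0.0801  0.022 ] 0.0464 0.0155
S st-x bot [ 0.4972 -0.094   0.03  ] -0.0386 0.0138
S st+x bot [ 0.5744 -0.0807  0.03  ] 0.0397 0.0158
S st+x top [ 0.5735 -0.0842  0.0549] 0.0383 0.0125
S rail- top in [0.4788 0.0124 0.022 ] -0.0414 0.1218
S rail- top in [ 0.5022 -0.1696  0.022 ] -0.0445 -0.0617
```

```bash
python3 -m pendant '[[[0.001,0,0],0],[[0,0,0.006],0],[[0,0,0.006],0],[[0,0,0],0],[[0,0,0],0],[[0,0,0],0]]'
```

```text
time_s: 5.75
tool_pos: [0.5353, -0.0713, 0.026]
tool_rot: [0.997, 0.073, -0.0, -0.0]
contact_force: [0.9, 0.0, -1.0]
width: 0.0366
gripper_force: 36.4
```

```bash
python3 -m pendant '[[[0,0,0.004],0],[[0,0,0.002],0],[[0,0,0],0],[[0,0,0],0]]'
```

```text
time_s: 6.08
tool_pos: [0.5362, -0.0715, 0.0218]
tool_rot: [0.997, 0.073, 0.001, 0.0]
contact_force: [-4.6, 1.3, 12.4]
width: 0.0365
gripper_force: 38.2
```

```bash
python3 -m pendant '[[[0,0,-0.001],0],[[0,0,0],0],[[0,0,0],0],[[0,0,0],0],[[0,0,0],0]]' 0.058
python3 -m pendant '[[[0,0,-0.02],0],[[0,0,-0.04],0],[[0,0,-0.04],0],[[0,0,-0.04],0],[[-0.04,0,0],0],[[-0.04,0,0],0],[[-0.04,0,0],0],[[0,0,0],0]]'
python3 -c "
from h import *
s=robot.state();print(s['tool_pos'],s['contact_force'])
t=grab('top');f=grab('side')
import pickle;pickle.dump((t,f),open('p5.pkl','wb'))
a=cv2.resize(t['color'][200:290,170:310],None,fx=4,fy=4,interpolation=cv2.INTER_CUBIC)
b=cv2.resize(f['color'][190:260,230:330],None,fx=2.4,fy=360/70,interpolation=cv2.INTER_CUBIC)
cv2.imwrite('pics/g5.png',np.hstack([a,b])[...,::-1])"
```

```text
time_s: 6.5
tool_pos: [0.5353, -0.0713, 0.021]
tool_rot: [0.997, 0.073, -0.0, -0.0]
contact_force: [-0.5, -0.0, -0.1]
width: 0.0581
gripper_force: 0.0
time_s: 7.17
tool_pos: [0.4098, -0.0882, 0.1589]
tool_rot: [0.997, 0.072, -0.003, -0.001]
contact_force: [-0.3, 0.5, -1.0]
width: 0.058
gripper_force: 0.0
[ 0.40978245 -0.08824664  0.15889866] [-0.25783004  0.51368185 -0.99750566]
```

View pics/g5.png

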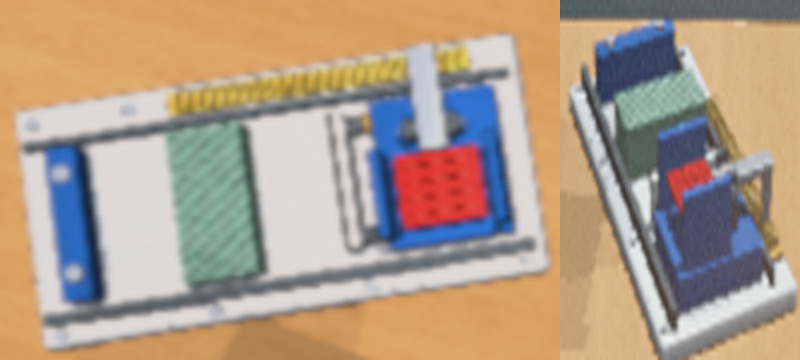

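Slides at top (213,250) are flat and square in the bed, with clear gaps to both the stop and the pad. I'll measure the gaps and move to above the tab with the fingers closed.

```bash
python3 -m pendant '[[[0,0,0],0],[[0.028,0.029,0],0],[[0.028,0.029,0],0],[[0.028,0.029,0],0],[[0.028,0.029,0],0],[[0,0,0.02],0],[[0,0,0.03],0],[[0,0,0.02],0],[[0,0,0],0],[[0,0,0],0]]' 0 30
python3 - <<'E'
from h import *
import pickle
t,f=pickle.load(open("p5.pkl","rb"))
s=robot.state();r=R.from_quat(s["tool_rot"]).as_matrix();p0=s["tool_pos"];print(p0,np.degrees(np.arctan2(r[1,0],r[0,0])),s["width"])
hsv=cv2.cvtColor(t["color"],cv2.COLOR_RGB2HSV);h=hsv[...,0]
g=((h>45)&(h<95)&(hsv[...,1]>25)).astype(np.uint8);g[:225]=0;g[275:]=0;g[:,:205]=0;g[:,240:]=0
rd=(((h<8)|(h>172))&(hsv[...,1]>150)).astype(np.uint8);rd[:230]=0;rd[265:]=0;rd[:,:260]=0;rd[:,300:]=0
x=np.array([np.cos(np.radians(8.3)),np.sin(np.radians(8.3))]);y=np.array([-x[1],x[0]]);o=np.array([.5374,-.1021])
for n,m,z in(("stack",g,.037),("red",rd,.05)):
    m=cv2.morphologyEx(m,cv2.MORPH_CLOSE,np.ones((3,3)));c=max(cv2.findContours(m,0,2)[0],key=cv2.contourArea)
    b=cv2.boxPoints(cv2.minAreaRect(c));P=np.array([onz(t,u,v,z)[:2] for u,v in b]);c=P.mean(0);q=P-o
    print(n,c.round(4),(c-o)@x,(c-o)@y,(q@y).round(4),(q@x).round(4))
T=lambda a,b:(170+a/4,200+b/4)
for n,a,z in(("stop",(84,150),.038),("stop",(101,298),.038),("pad",(329,115),.036),("pad",(350,249),.036)):
    q=onz(t,*T(*a),z)[:2]-o;print(n,(q@x).round(4),(q@y).round(4))
q=np.array([.538,-.187])-p0[:2];print("tab in tool",r[:2,0]@q,r[:2,1]@q)
E
```

```text
time_s: 8.1
tool_pos: [0.5442, -0.1867, 0.0895]
tool_rot: [0.997, 0.073, -0.002, -0.001]
contact_force: [-0.9, 0.7, 0.7]
width: 0.0003
gripper_force: 0.0
[ 0.54423371 -0.18674026  0.08948924] 8.362787670625918 0.0003074838122005984
stack [ 0.5343 -0.0724] 0.0011724171930545008 0.029819334379823835 [0.0498 0.0099 0.01   0.0496] [ 0.0412  0.0404 -0.0389 -0.038 ]
red [ 0.5397 -0.1862] -0.009826076679285528 -0.08351187763719077 [-0.0627 -0.1036 -0.1043 -0.0635] [ 0.0073  0.0077 -0.0269 -0.0274]
stop 0.0358 0.0898
stop -0.0385 0.0906
pad 0.0346 -0.0331
pad -0.0333 -0.0342
tab in tool -0.006205169607538186 -0.000649614467432463
```

```bash
python3 -m pendant '[[[-0.005,0,0],0],[[0,0,0.015],0],[[0,0,0.012],0],[[0,0,0],0],[[0,0,0],0],[[0,0,0],0]]'
```

```text
time_s: 8.6
tool_pos: [0.5399, -0.1882, 0.0653]
tool_rot: [0.997, 0.073, 0.001, 0.0]
contact_force: [-0.3, -0.0, -0.4]
width: 0.0002
gripper_force: 0.0
```

```bash
python3 -m pendant '[[[0,0,0.005],0],[[0,0,0.005],0],[[0,0,0.0],0],[[0,0,0],0],[[0,0,0],0]]'
```

```text
time_s: 9.02
tool_pos: [0.5394, -0.188, 0.0543]
tool_rot: [0.997, 0.073, -0.0, -0.0]
contact_force: [-0.4, 0.2, 0.8]
width: 0.0
gripper_force: 0.0
```

Inside the cheeks. Press in steps.

```bash
python3 -m pendant '[[[0,0,0.003],0],[[0,0,0.003],0],[[0,0,0],0],[[0,0,0],0]]'
python3 -m pendant '[[[0,0,0.003],0],[[0,0,0.003],0],[[0,0,0],0],[[0,0,0],0]]'
```

```text
time_s: 9.35
tool_pos: [0.5399, -0.1883, 0.049]
tool_rot: [0.997, 0.073, 0.0, 0.0]
contact_force: [-1.6, 1.3, 7.7]
width: -0.0001
gripper_force: 3.7
time_s: 9.68
tool_pos: [0.5403, -0.1883, 0.0436]
tool_rot: [0.997, 0.073, 0.001, 0.0]
contact_force: [-3.3, 1.9, 11.1]
width: 0.0002
gripper_force: 5.5
```

```bash
python3 -m pendant '[[[0,0,0.0015],0],[[0,-0.004,0],0],[[0,-0.004,0],0],[[0,0,0],0],[[0,0,0],0]]'
python3 -m pendant '[[[0,-0.004,0],0],[[0,-0.004,0],0],[[0,-0.004,0],0],[[0,0,0],0],[[0,0,0],0]]'
```

```text
time_s: 10.1
tool_pos: [0.5394, -0.1811, 0.0426]
tool_rot: [0.997, 0.073, 0.001, 0.001]
contact_force: [-3.9, -1.3, 11.5]
width: 0.0001
gripper_force: 5.8
time_s: 10.52
tool_pos: [0.5377, -0.1692, 0.0426]
tool_rot: [0.997, 0.073, 0.001, 0.001]
contact_force: [-3.2, -1.6, 10.7]
width: 0.0001
gripper_force: 5.9
```

```bash
python3 -m pendant '[[[0,-0.005,0],0],[[0,-0.005,0],0],[[0,-0.005,0],0],[[0,-0.005,0],0],[[0,-0.005,0],0],[[0,-0.005,0],0],[[0,0,0],0],[[0,0,0],0]]'
python3 - <<'E'
from h import *
import pickle
t=grab("top");f=grab("side");pickle.dump((t,f),open("p6.pkl","wb"))
x=np.array([np.cos(np.radians(8.3)),np.sin(np.radians(8.3))]);y=np.array([-x[1],x[0]]);o=np.array([.5374,-.1021])
old=pickle.load(open("p5.pkl","rb"))
for nm,F,i in(("before",old,1),("now",(t,f),1),("bt",old,0),("nt",(t,f),0)):
    hsv=cv2.cvtColor(F[i]["color"],cv2.COLOR_RGB2HSV);h=hsv[...,0]
    m=((h>100)&(h<125)&(hsv[...,1]>120)&(hsv[...,2]>40)).astype(np.uint8)
    if i==1: m[:210]=0;m[260:]=0;m[:,:235]=0;m[:,330:]=0
    else: m[:200]=0;m[275:]=0;m[:,:200]=0;m[:,310:]=0
    n,l,st,c=cv2.connectedComponentsWithStats(m);print(nm,[(a.tolist(),b.round(1).tolist()) for a,b in zip(st,c) if 25<a[4]<9000])
print((robot.state()["tool_pos"][:2]-o)@y,robot.state()["contact_force"])
E
```

```text
time_s: 11.18
tool_pos: [0.5332, -0.1393, 0.0425]
tool_rot: [0.997, 0.073, 0.001, 0.001]
contact_force: [-3.2, -1.4, 11.1]
width: 0.0
gripper_force: 5.9
before [([270, 231, 11, 10, 41], [274.4, 235.5]), ([302, 232, 11, 7, 50], [306.8, 235.7])]
now [([292, 222, 9, 8, 32], [296.4, 225.6])]
bt [([263, 221, 35, 41, 562], [279.5, 240.8])]
nt [([266, 228, 4, 10, 29], [267.8, 233.3]), ([257, 252, 17, 12, 97], [266.6, 258.5])]
-0.03617519328426772 [-3.58034889 -0.23204257 10.43679747]
```

```bash
python3 - <<'E'
from h import *
import pickle
x=np.array([np.cos(np.radians(8.3)),np.sin(np.radians(8.3))]);y=np.array([-x[1],x[0]]);o=np.array([.5374,-.1021])
old=pickle.load(open("p5.pkl","rb"));new=pickle.load(open("p6.pkl","rb"))
for F in(old,new):
    for i,z in((0,.03),(1,.03)):
        hsv=cv2.cvtColor(F[i]["color"],cv2.COLOR_RGB2HSV);h=hsv[...,0]
        m=((h>100)&(h<130)&(hsv[...,1]>90)&(hsv[...,2]>25))
        v,u=np.nonzero(m);P=np.array([onz(F[i],a,b,z)[:2] for a,b in zip(u,v)])-o
        X,Y=P@x,P@y;k=(abs(X+.02)<.02)&(Y<.075)&(Y>-.17)
        print("top" if i==0 else "side",k.sum(),np.percentile(Y[k],[1,3,50,97,99]).round(4))
E
```

```text
top 272 [-0.1138 -0.1133 -0.0813 -0.0492 -0.0484]
side 138 [-0.1143 -0.1137 -0.0616  0.0734  0.0747]
top 114 [-0.0659 -0.0652 -0.0547 -0.0332 -0.0321]
side 85 [-0.0657 -0.0642  0.0225  0.0685  0.0726]
```

```bash
python3 -m pendant '[[[0,-0.005,0],0],[[0,-0.005,0],0],[[0,-0.005,0],0],[[0,-0.005,0],0],[[0,-0.005,0],0],[[0,-0.005,0],0],[[0,0,0],0],[[0,0,0],0]]'
python3 -m pendant '[[[0,-0.002,0],0],[[0,-0.002,0],0],[[0,0,0],0]]' | egrep 'pos|force'
python3 -m pendant '[[[0,-0.002,0],0],[[0,0,0],0],[[0,0,0],0]]' | egrep 'pos|force'
python3 -m pendant '[[[0,-0.002,0],0],[[0,0,0],0],[[0,0,0],0]]' | egrep 'pos|force'
```

```text
time_s: 11.95
tool_pos: [0.5287, -0.1095, 0.0423]
tool_rot: [0.997, 0.073, 0.001, 0.001]
contact_force: [-4.0, -0.8, 11.6]
width: 0.0
gripper_force: 6.0
tool_pos: [0.5282, -0.106, 0.0424]
contact_force: [-3.7, -3.9, 11.7]
gripper_force: 6.0
tool_pos: [0.528, -0.1042, 0.0424]
contact_force: [-3.9, -3.8, 11.2]
gripper_force: 6.0
tool_pos: [0.5277, -0.1022, 0.0424]
contact_force: [-3.5, -3.9, 11.7]
gripper_force: 6.0
```

```bash
cat > m.py <<'E'
from h import *
import pickle,sys
x=np.array([np.cos(np.radians(8.3)),np.sin(np.radians(8.3))]);y=np.array([-x[1],x[0]]);o=np.array([.5374,-.1021])
F=(grab("top"),grab("side"));pickle.dump(F,open(sys.argv[1],"wb"))
for i,z in((0,.03),(1,.03)):
    hsv=cv2.cvtColor(F[i]["color"],cv2.COLOR_RGB2HSV);h=hsv[...,0]
    m=((h>100)&(h<130)&(hsv[...,1]>90)&(hsv[...,2]>25))
    v,u=np.nonzero(m);P=np.array([onz(F[i],a,b,z)[:2] for a,b in zip(u,v)])-o
    X,Y=P@x,P@y;k=(abs(X+.02)<.02)&(Y<.075)&(Y>-.17)
    q=np.percentile(Y[k],[1,3]);print("fence","top" if i==0 else "side",k.sum(),q.round(4),(q+.1138).round(4))
hsv=cv2.cvtColor(F[0]["color"],cv2.COLOR_RGB2HSV);h=hsv[...,0]
g=((h>45)&(h<95)&(hsv[...,1]>25));v,u=np.nonzero(g);P=np.array([onz(F[0],a,b,.037)[:2] for a,b in zip(u,v)])-o
X,Y=P@x,P@y;k=(abs(X)<.045)&(abs(Y)<.1);print("stack y",k.sum(),np.percentile(Y[k],[1,99]) if k.sum() else"")
s=robot.state();print(s["tool_pos"],s["contact_force"].round(1),(s["tool_pos"][:2]-o)@y)
E
python3 m.py p7.pkl
```

```text
fence top 146 [-0.0288 -0.0284] [0.085  0.0854]
fence side 81 [-0.0346 -0.0289] [0.0792 0.0849]
stack y 2 [-0.00671537  0.00904217]
[ 0.52765736 -0.10220615  0.04239489] [-3.8 -3.5 10. ] 0.0013013686996549414
```

```bash
python3 -m pendant '[[[0,-0.002,0],0],[[0,0,0],0],[[0,0,0],0]]' | egrep 'pos|force'
python3 -m pendant '[[[0,-0.0015,0],0],[[0,0,0],0],[[0,0,0],0]]' | egrep 'pos|force'; python3 m.py p8.pkl
```

```text
tool_pos: [0.5274, -0.1003, 0.0424]
contact_force: [-4.5, -3.7, 10.8]
gripper_force: 6.0
tool_pos: [0.5272, -0.0992, 0.0424]
contact_force: [-4.1, -5.1, 10.8]
gripper_force: 6.0
fence top 148 [-0.0261 -0.0254] [0.0877 0.0884]
fence side 97 [-0.04   -0.0268] [0.0738 0.087 ]
stack y 6 [-0.01239811  0.01715185]
[ 0.52720292 -0.0991805   0.0424436 ] [-5.1 -4.8 12. ] 0.004360935523195991
```

```bash
python3 -m pendant '[[[0,-0.0015,0],0],[[0,0,0],0],[[0,0,0],0]]' | egrep 'pos|force'
python3 -m pendant '[[[0,0,-0.004],0],[[0,0,-0.004],0],[[0,0,0],0],[[0,0,0],0]]' | egrep 'pos|force'; python3 m.py p9.pkl
```

```text
tool_pos: [0.527, -0.0979, 0.0425]
contact_force: [-3.7, -6.8, 10.4]
gripper_force: 6.0
tool_pos: [0.527, -0.0966, 0.0497]
contact_force: [-0.3, -2.1, 6.4]
gripper_force: 3.4
fence top 165 [-0.0259 -0.025 ] [0.0879 0.0888]
fence side 77 [-0.0316 -0.0262] [0.0822 0.0876]
stack y 1 [0.00430654 0.00430654]
[ 0.52696576 -0.09661884  0.04962559] [ 1.  -2.5  6.8] 0.00693000135754029
```

```bash
python3 -m pendant '[[[0,0.002,-0.005],0],[[0,0,-0.02],0],[[0,0,-0.03],0],[[0,0,-0.04],0],[[-0.04,0,0],0],[[-0.04,0,0],0],[[-0.04,0,0],0],[[-0.03,0,0],0],[[0,0,0],0],[[0,0,0],0]]' | egrep 'pos|force'; python3 m.py p10.pkl
python3 -c "
import pickle,cv2,numpy as np
t,f=pickle.load(open('p10.pkl','rb'))
a=cv2.resize(t['color'][205:285,170:270],None,fx=5,fy=5,interpolation=cv2.INTER_CUBIC)
b=cv2.resize(f['color'][190:254,240:310],None,fx=300/70,fy=400/64,interpolation=cv2.INTER_CUBIC)
cv2.imwrite('pics/g6.png',np.hstack([a,b])[...,::-1])"
```

```text
tool_pos: [0.3767, -0.1197, 0.1434]
contact_force: [0.5, -0.2, 0.1]
gripper_force: 0.0
fence top 311 [-0.0246 -0.0241] [0.0892 0.0897]
fence side 173 [-0.0277 -0.0267] [0.0861 0.0871]
stack y 759 [0.05736445 0.09427024]
[ 0.37847616 -0.11973682  0.14405947] [ 0.3 -0.  -0.1] 0.005489550328526537
```

View pics/g6.png

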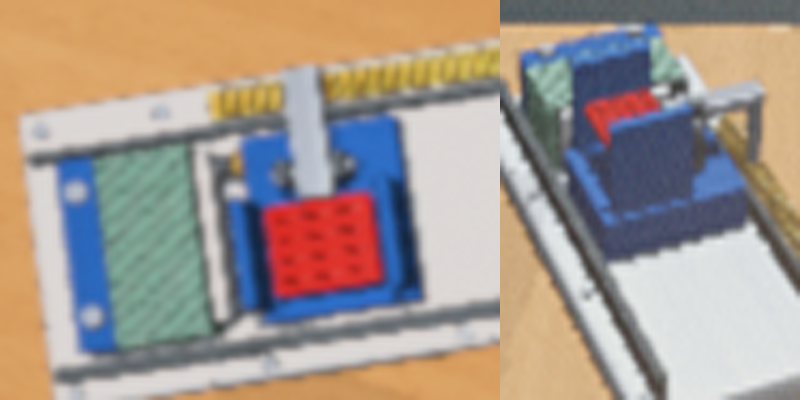

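```bash
python3 - <<'E'
from h import *
import pickle
x=np.array([np.cos(np.radians(8.3)),np.sin(np.radians(8.3))]);y=np.array([-x[1],x[0]]);o=np.array([.5374,-.1021])
for n,y0 in(("p5.pkl",-.075),("p10.pkl",.015)):
    t=pickle.load(open(n,"rb"))[0]
    Y=y0+np.arange(0,.056,.0015);out=[]
    for xx in np.arange(-.022,-.009,.002):
        P=np.array([[*(o+xx*x+b*y),.036] for b in Y]);u,v=proj(t,P)
        out.append(cv2.remap(t["color"],u.astype(np.float32)[None],v.astype(np.float32)[None],cv2.INTER_LINEAR)[0])
    m=np.mean(out,0).astype(int)
    print(n);print(" ".join(f"{(b-y0)*1e3:.0f}:{c[0]},{c[1]},{c[2]}" for b,c in zip(Y,m)))
E
```

```text
p5.pkl
0:209,52,47 2:216,56,50 3:221,60,53 5:224,63,56 6:223,61,55 7:220,57,52 9:216,54,48 10:215,53,50 12:207,55,61 13:175,58,83 15:118,63,105 16:64,65,114 18:33,58,102 20:28,60,108 21:35,77,138 22:47,97,172 24:69,112,187 26:109,132,186 27:156,162,187 28:192,190,195 30:201,197,196 32:185,182,181 33:150,148,149 34:139,138,138 36:166,162,162 38:201,196,194 39:209,204,202 40:194,189,186 42:165,161,159 44:166,162,160 45:196,190,188 46:216,211,209 48:221,216,214 50:222,217,216 51:222,217,216 52:222,217,216 54:222,217,216 56:222,217,215
p10.pkl
0:213,48,41 2:218,51,44 3:219,52,45 5:217,50,44 6:210,46,40 8:202,42,36 9:198,40,35 11:201,41,37 12:207,44,43 13:199,47,54 15:165,49,67 16:110,48,75 18:57,43,71 20:28,40,68 21:23,43,75 22:26,57,102 24:34,78,140 26:43,96,173 27:51,102,179 28:59,98,160 30:68,88,124 32:80,86,100 33:104,104,108 34:145,142,143 36:187,183,182 38:208,202,200 39:200,194,192 40:165,163,160 42:122,130,125 44:107,131,120 45:115,148,135 46:123,160,145 48:126,164,149 50:128,165,150 51:128,164,149 53:127,161,147 54:126,159,145 56:126,159,145
```

The slides are at the stop and the tab looks down, but the pad is only pushed in about 1–3 mm. I'll take it one notch (6 mm) further.

```bash
python3 -m pendant '[[[0.04,0,0],0],[[0.04,0,0],0],[[0.04,0,0],0],[[0.03,0,0],0],[[0,0,0.035],0],[[0,0,0.03],0],[[0,0,0.02],0],[[0,0,0],0],[[0,0,0],0]]' | egrep 'pos|force'
```

```text
tool_pos: [0.5257, -0.0972, 0.0571]
contact_force: [-0.1, -0.0, 1.2]
gripper_force: 0.0
```

```bash
python3 -m pendant '[[[0,0,0.004],0],[[0,0,0.004],0],[[0,0,0.004],0],[[0,0,0.003],0],[[0,0,0],0],[[0,0,0],0]]' | egrep 'pos|force'
python3 -m pendant '[[[0,-0.0015,0],0],[[0,-0.0015,0],0],[[0,0,0],0],[[0,0,0],0]]' | egrep 'pos|force';python3 m.py p11.pkl
```

```text
tool_pos: [0.5282, -0.0987, 0.0462]
contact_force: [-2.7, -0.1, 10.3]
gripper_force: 5.1
tool_pos: [0.528, -0.0969, 0.0467]
contact_force: [-1.8, -5.7, 9.3]
gripper_force: 5.0
fence top 165 [-0.0251 -0.0244] [0.0887 0.0894]
fence side 84 [-0.0244 -0.0227] [0.0894 0.0911]
stack y 2 [0.00127122 0.00162397]
[ 0.52805199 -0.09693343  0.0467231 ] [-2.9 -5.2  9.5] 0.006461899299844584
```

```bash
python3 -m pendant '[[[0,0,0.003],0],[[0,0,0.0025],0],[[0,0,0],0],[[0,0,0],0]]' | egrep 'pos|force'
python3 -m pendant '[[[0,-0.0015,0],0],[[0,-0.001,0],0],[[0,0,0],0],[[0,0,0],0]]' | egrep 'pos|force';python3 m.py p12.pkl
```

```text
tool_pos: [0.5287, -0.0969, 0.0424]
contact_force: [-4.8, -3.7, 18.2]
gripper_force: 9.7
tool_pos: [0.5284, -0.0952, 0.0424]
contact_force: [-4.3, -6.9, 16.6]
gripper_force: 9.1
fence top 166 [-0.0234 -0.0227] [0.0904 0.0911]
fence side 114 [-0.0303 -0.0228] [0.0835 0.091 ]
stack y 3 [0.00441512 0.00598727]
[ 0.52841594 -0.09517316  0.04241367] [-4.5 -7.3 16.3] 0.008151191486895474
```

```bash
python3 -m pendant '[[[0,-0.0015,0],0],[[0,-0.0015,0],0],[[0,0,0],0],[[0,0,0],0]]' | egrep 'pos|force';python3 m.py p13.pkl
```

```text
tool_pos: [0.528, -0.0924, 0.0424]
contact_force: [-5.6, -7.5, 17.2]
gripper_force: 9.0
fence top 169 [-0.0208 -0.0204] [0.093  0.0934]
fence side 115 [-0.0338 -0.0259] [0.08   0.0879]
stack y 6 [0.00360669 0.02533376]
[ 0.52797196 -0.09241367  0.0424375 ] [-4.8 -7.7 17.4] 0.010945865256243054
```

```bash
python3 -m pendant '[[[0,-0.0015,0],0],[[0,-0.001,0],0],[[0,0,0],0],[[0,0,0],0]]' | egrep 'pos|force';python3 m.py p14.pkl
python3 -m pendant '[[[0,0,-0.005],0],[[0,0,-0.005],0],[[0,0,0],0],[[0,0,0],0]]' | egrep 'pos|force';python3 m.py p15.pkl
```

```text
tool_pos: [0.5276, -0.0901, 0.0424]
contact_force: [-4.6, -9.4, 16.9]
gripper_force: 8.9
fence top 173 [-0.0187 -0.0182] [0.0951 0.0956]
fence side 111 [-0.0258 -0.0231] [0.088  0.0907]
stack y 2 [0.00774545 0.011447  ]
[ 0.52767106 -0.09014861  0.04245907] [-4.5 -9.1 17.3] 0.013230644073909805
tool_pos: [0.5261, -0.0875, 0.0498]
contact_force: [-1.0, -1.4, 10.1]
gripper_force: 5.1
fence top 182 [-0.0208 -0.0203] [0.093  0.0935]
fence side 84 [-0.0307 -0.0266] [0.0831 0.0872]
stack y 3 [0.01036036 0.0204012 ]
[ 0.52605494 -0.0875279   0.04976183] [-0.3 -1.4 10.1] 0.016057203301216336
```

```bash
python3 -m pendant '[[[0,0.003,-0.004],0],[[0,0,-0.02],0],[[0,0,-0.03],0],[[0,0,-0.04],0],[[-0.04,0,0],0],[[-0.04,0,0],0],[[-0.04,0,0],0],[[-0.03,0,0],0],[[0,0,0],0],[[0,0,0],0]]' | egrep 'pos|force'; python3 m.py p16.pkl
cat > pf.py <<'E'
from h import *
import pickle,sys
x=np.array([np.cos(np.radians(8.3)),np.sin(np.radians(8.3))]);y=np.array([-x[1],x[0]]);o=np.array([.5374,-.1021])
for n in sys.argv[1:]:
    t,f=pickle.load(open(n,"rb"));hsv=cv2.cvtColor(t["color"],cv2.COLOR_RGB2HSV);h=hsv[...,0]
    rd=(((h<8)|(h>172))&(hsv[...,1]>150)).astype(np.uint8);rd[:225]=0;rd[275:]=0;rd[:,:205]=0;rd[:,305:]=0
    v,u=np.nonzero(rd)
    for z in(.050,):
        P=np.array([onz(t,a,b,z)[:2] for a,b in zip(u,v)])-o;X,Y=P@x,P@y
        print(n,"red",rd.sum(),X.mean().round(4),Y.mean().round(4),X.min().round(4),X.max().round(4))
    for zz,lo in((.036,.0),):
        y0=-.075 if n=="p5.pkl" else .015;Yv=y0+np.arange(.028,.056,.001);o2=[]
        for xx in np.arange(-.024,.012,.002):
            u,v=proj(t,np.array([[*(o+xx*x+b*y),zz] for b in Yv]));o2.append(cv2.remap(t["color"],u.astype(np.float32)[None],v.astype(np.float32)[None],1)[0])
        print(" ".join(f"{b*1e3:.0f}:{c[0]},{c[1]}" for b,c in zip(Yv,np.mean(o2,0).astype(int))))
    hs=cv2.cvtColor(f["color"],cv2.COLOR_RGB2HSV);h=hs[...,0]
    rd=(((h<8)|(h>172))&(hs[...,1]>150)).astype(np.uint8);rd[:200]=0;rd[260:]=0;rd[:,:240]=0;rd[:,310:]=0
    v,u=np.nonzero(rd);print(" side red",len(u),u.mean().round(2),v.mean().round(2))
E
python3 pf.py p5.pkl p10.pkl p16.pkl
```

```text
tool_pos: [0.3756, -0.1118, 0.1419]
contact_force: [0.6, -0.2, -0.7]
gripper_force: 0.0
fence top 303 [-0.0202 -0.0196] [0.0936 0.0942]
fence side 175 [-0.025  -0.0226] [0.0888 0.0912]
stack y 757 [0.05741576 0.09427385]
[ 0.37731814 -0.1118624   0.14253243] [-0.   0.1  0.2] 0.013448659258952549
p5.pkl red 365 -0.01 -0.0834 -0.0273 0.0074
-47:182,181 -46:198,194 -45:201,197 -44:193,190 -43:176,174 -42:152,150 -41:138,137 -40:145,143 -39:164,160 -38:189,184 -37:207,201 -36:209,203 -35:201,196 -34:183,178 -33:162,158 -32:158,154 -31:171,166 -30:192,187 -29:210,205 -28:217,213 -27:220,216 -26:221,217 -25:222,217 -24:222,217 -23:221,217 -22:222,217 -21:222,217 -20:221,217
 side red 71 282.8 224.21
p10.pkl red 380 -0.0104 0.0066 -0.0279 0.0074
43:55,99 44:61,95 45:68,88 46:76,86 47:86,90 48:103,103 49:129,127 50:158,155 51:186,181 52:204,198 53:207,201 54:199,194 55:179,175 56:149,150 57:122,131 58:108,127 59:108,136 60:115,148 61:120,156 62:123,159 63:124,161 64:125,161 65:125,161 66:125,161 67:125,160 68:124,160 69:125,159 70:124,159
 side red 54 266.78 207.28
p16.pkl red 374 -0.0106 0.0111 -0.0279 0.0071
43:30,66 44:35,80 45:41,93 46:50,102 47:65,107 48:88,117 49:120,134 50:154,157 51:184,182 52:203,198 53:207,202 54:200,194 55:179,175 56:149,150 57:123,131 58:109,127 59:109,136 60:116,148 61:121,156 62:124,160 63:125,161 64:125,161 65:125,161 66:125,161 67:124,160 68:124,159 69:123,158 70:123,158
 side red 53 266.45 206.36
```

```bash
python3 - <<'E'
from h import *
import pickle
x=np.array([np.cos(np.radians(8.3)),np.sin(np.radians(8.3))]);y=np.array([-x[1],x[0]]);o=np.array([.5374,-.1021])
f=pickle.load(open("p16.pkl","rb"))[1]
c=o-.01*x-.0834*y
b=np.array(proj(f,[*c,.05]))
for d,z in((0.0905,.05),(.095,.05),(.095,.0455)): print(d,z,np.array(proj(f,[*(c+d*y),z]))-b)
print("seen p10",266.78-282.8,207.28-224.21,"p16",266.45-282.8,206.36-224.21)
E
```

```text
0.0905 0.05 [-15.25246159 -17.345469  ]
0.095 0.05 [-15.96476858 -18.15552177]
0.095 0.0455 [-15.90757275 -16.26033888]
seen p10 -16.02000000000004 -16.930000000000007 p16 -16.350000000000023 -17.849999999999994
```

The side view matches the tab at rest (-17.85 px seen, -18.16 predicted for rest, -16.26 for nose on a tooth). By my estimate the pad is about 6 mm in and the arm is clear.

```bash
python3 -c "
from rig import robot
print(robot.finish_job())"
```

```text
the job is handed in; nothing more can be done
None
```

I handed the job in without getting a verdict back: by camera measurement the slides lie flat against the end stop, the fence is locked one notch short of 0.1 m with the tab back at rest, the pad is pushed in roughly 6 mm (estimated from images), and the arm is clear.

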